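Pack up the craft table

TASK

Pack up after the craft class: first swing the red-gripped keeper bar of the white caddy right back, upright or a little beyond, so that it is out of the way, and then put away everything of the three kinds lying on the table: markers in the caddy, scissors in the organiser's blue-lined compartment, wooden stamps in its cork-lined compartment. Only when all of them are away, swing the keeper bar over and down until it is fully home in its catch. Leave the roll of tape and everything else where it is.

Things in the scene. Friction and masses are not known exactly. Their poses are not given: they have to be found in the camera images.
- caddy: fixed white basket, 170 (x) by 200 (y) by 50 mm tall, walls and floor 4 mm, open top, with grey posts for the keeper bar. Origin at the centre of its underside, z up; its -x side (the catch side) faces roughly towards the robot. The two catch posts stand at x = -86, y = +-62 mm (12 mm wide, lips to 85 mm high), the two hinge posts at x = +88, y = +-73 mm (92 mm high). All markers go in here.
- keeper (a joint): angle of the caddy's keeper bar (rad): 0 = down across the mouth and home in the catch; it grows as the bar swings up and back, about 1.57 = upright, stop at 1.9. The hinge is stiff: the bar stays where it is left (about 2 to 3 N at the grip moves it).
- keeper_grip (a point): centre of the red round grip of the keeper bar: 14 mm thick, 90 mm long, along the caddy's y; it ends two steel arms (8 mm thick, 124 mm apart) that run 170 mm to the hinge. At angle 0 it lies 80 mm above the table over the caddy's near rim (the rim is 50 mm high)
- keeper_hinge (a point): hinge axis of the keeper bar, along the caddy's y, at caddy x = +85, z = 80 mm. At angle a the grip lies 170*cos(a) mm from it towards the caddy's -x and 170*sin(a) mm above it
- organiser: fixed dark grey tray, 220 (x) by 190 (y) by 45 mm tall, 4 mm walls, one wall across its middle (x = 0) making two compartments, each about 104 by 182 mm inside. Origin at the centre of its underside, z up; its -x side faces roughly towards the robot
- blue_floor (a point): centre of the floor of the organiser's blue-lined compartment (its -x half), 6 mm above the table: scissors go here
- cork_floor (a point): centre of the floor of the organiser's cork-lined compartment (its +x half), 6 mm above the table: wooden stamps go here
- tape_center (a point): roll of yellow tape lying flat, 54 mm across, 19 mm high, among the things on the table: a bystander, to be left where it is
- marker0_c (a point): centre of a chunky marker, white with a red cap, 120 (x) by 20 (y) by 18 mm (z), square section, 30 g, lying flat; x along its length to the cap. May be absent
- marker1_c (a point): centre of a chunky marker, white with a blue cap, 120 (x) by 20 (y) by 18 mm (z), square section, 30 g, lying flat; x along its length to the cap. May be absent
- marker2_c (a point): centre of a chunky marker, white with a yellow cap, 120 (x) by 20 (y) by 18 mm (z), square section, 30 g, lying flat; x along its length to the cap. May be absent
- scissors0_c (a point): centre of a pair of closed children's scissors with green handles, 122 mm long (x, blades to +x), 14 mm thick (z), 20 mm wide (y) at this point, 48 mm wide at the handles, 50 g, lying flat. May be absent
- scissors1_c (a point): centre of a pair of closed children's scissors with green handles, 122 mm long (x, blades to +x), 14 mm thick (z), 20 mm wide (y) at this point, 48 mm wide at the handles, 50 g, lying flat. May be absent
- stamp0_c (a point): centre of a wooden stamp: base 90 (x) by 36 (y) by 14 mm high, on it a grip ridge 70 by 20 mm, overall 36 mm high (z), 60 g; this point is 18 mm above its underside. May be absent
- stamp1_c (a point): centre of a wooden stamp: base 90 (x) by 36 (y) by 14 mm high, on it a grip ridge 70 by 20 mm, overall 36 mm high (z), 60 g; this point is 18 mm above its underside. May be absent
Things that resemble listed ones, but are neither listed nor needed, are in the scene too. What is shaped like the part that bears marker2_c but purple is not meant.

How it is judged:
By the outcome, as a careful person would: the job done as asked, in the order asked, and still so for the second after the job is handed in, with the robot touching nothing.
Of marker0, marker1, marker2, scissors0, scissors1, stamp0, stamp1 only 5 to 7 are there at a start; the rules pass over those that are not, and their reading is None.
At some moment in a run one of marker0, marker1, marker2, scissors0, scissors1, stamp0, stamp1 may be knocked a few centimetres aside while the robot is not near it.
Once in a run the grip may slacken for a moment while it holds something.
It also fails if it takes over 210 s, if anything falls off the work surface, if the arm or the gripper's body presses on something with over 40 N, if the wrist force passes 120 N, or if a joint passes its speed limit or range.

ROBOT

A 6-joint arm with a two-finger parallel gripper is mounted at the origin on the work surface. World frame = base frame: x ahead of the robot, y to its left, z up, the work surface at z = 0. Lengths are in mm, angles in rad, forces in N, time in s.
With the tool pointing down it reaches from about 300 to 775 mm from the base axis. Payload 14.6 kg.
Tool frame: the origin (TCP) lies between the finger pads; the fingertips stand 19 mm ahead of it and the grasp point (between the pads) is the TCP; z points along the fingers, y is the line along which they close (so a half turn about z gives the same grasp; the last joint's range is limited). The gripper opens to 94 mm and grips with 3 to 60 N. Pads are 16 mm wide; open, the fingers measure 119 mm over their backs; the gripper's body (75 mm by 177 mm) begins 78 mm behind the grasp point.
Start: joints at [1.177, 0.3, 1.521, -0, 1.321, -0.067], TCP at [176.555, 520.882, 224.446] pointing down, gripper open.
Joint ranges: [-3.03, 3.03], [-0.79, 2.21], [0.23, 2.52], [-1.04, 4.18], [0, 3.07], [-2.55, 2.55]. Speed limits (rad/s): [2.22, 2.22, 2.57, 3.14, 3.14, 3.14].

INTERFACE

Orientations are given as [roll, pitch, yaw] about the fixed x, y, z axes, in that order (R = Rz(yaw) Ry(pitch) Rx(roll)).
In Python, from cell import monitor, imaging, job, find_in, trace gives the robot as it stands. The module is installed in compiled form; this text tells all that it offers.
- The arm moves only by the tool arm_command, never from a script. Its argument "steps" is a list of rows, each a list of 5 numbers: the opening, from 0 (shut) to 1 (fully open), then the shift along the tool's x, y, z in mm, then the turn about the tool's z in degrees. In form: [[gripper, dx, dy, dz, turn], ...]. A call has 1 to 20 rows; each row is the pose to reach, as a shift and turn from the pose commanded when the call began, along the tool's axes at that moment; what a row does not reach only later rows make up. A row lasts 1/8 s, in which the tool goes at most 62.5 mm and 10.7 degrees, less where a joint would pass 70% of its speed; a pose out of reach is approached as far as the arm can. A call with a gripper value outside its range is refused whole. The fingers move at their own pace and stop on an object; "force" is the grip in N (left out, the last holds). Time passes only in rows, so rows that repeat a pose let the fingers close. It gives the time, the measured TCP pose, the force, the opening and the grip force at its end, in the units of the state.
- monitor.read_state(): the state, without advancing time (a new reading comes with each control period).
- imaging.camera(name): name is "side" or "top" or "wrist"; returns a dict with "img" (480x640x3 uint8, red, green, blue), "mtx" (3x3 intrinsics, pixels), "view" (4x4, takes a point from world to camera coordinates). Camera axes: x right, y down, z forward; pixel columns grow to the right and rows downward; lengths in mm; the calibration is good to about 2 mm. A picture is of the moment at which its call begins. There is no depth.
- job.sign_off(): hands the job in; it is judged then, once.
Trained networks look in a picture, given as the dict that the camera call returned (one of the last four; its "shot" number tells which), for a name from the list of things; names that differ only in an ending like _2 or _b are one class to them, and where a whole thing is asked for, a point or a joint stands for the part that bears it (a point fixed in the world has none). Each returns a list of dicts, best first, with "p" (0 to 1); they miss things now and then, are a little off and sometimes report something else, mostly with a low value. They report only what shows in the picture. A call takes as long as a camera call. They do not tell look-alikes from the thing itself.
- find_in(picture, target): "rect" ([centre column, centre row, width, height] in pixels, round what is visible of it).
- trace(picture, target): "region" (480x640 bool, what is visible of it) and "rect" ([centre column, centre row, width, height] in pixels, round what is visible of it).
The state is a dict: "clock": time; "joints": joint angles; "qd": joint speeds; "effort": joint torques, N m; "eef_pos": TCP position; "eef_rot": TCP orientation; "wrist_force": force on the tool from outside, world axes, zero at the start; "moment": the same for the moment, N m; "finger_gap": finger opening in mm; "finger_force": force on a finger pad.
Only numpy, scipy, OpenCV 4.12 (cv2) and the standard library are available. Lean on these libraries where they do the work, as an engineer would, in place of code of your own. Each camera call takes 0.05 s, during which the arm holds its last target. There are 200 camera calls.

## Working session

There is one attempt and no reset: what is moved stays moved. The work goes in short steps, Python scripts to look and compute and a tool call to move; the robot and the scene stay as the last step left them, time stands still between calls to the robot, and variables do not carry over. Pictures are saved under pics/ and viewed, at most 14 in all, crops included, and the job is handed in when it is done.

Besides the shell and the picture viewer there is one more tool, called after "Call:" as name(argument=value, ...) on one line, values as JSON. arm_command: Moves the arm, as the interface text tells. Its arguments: {"type":"object","properties":{"steps":{"type":"array","items":{"type":"array","items":{"type":"number"}}},"force":{"type":"number"}},"required":["steps"]}

```bash
mkdir -p pics
cat > h.py <<'E'
import numpy as np, cv2
from cell import monitor, imaging, job, find_in, trace
from scipy.spatial.transform import Rotation as R
def world(pic,uv,z):
    K=np.array(pic["mtx"]);V=np.array(pic["view"])
    d=V[:3,:3].T@np.linalg.inv(K)@np.array([uv[0],uv[1],1.]);c=-V[:3,:3].T@V[:3,3]
    return c+d*(z-c[2])/d[2]
def proj(pic,p):
    K=np.array(pic["mtx"]);V=np.array(pic["view"]);q=K@(V[:3,:3]@np.asarray(p,float)+V[:3,3]);return q[:2]/q[2]
def save(pic,name): cv2.imwrite("pics/"+name,cv2.cvtColor(pic["img"],cv2.COLOR_RGB2BGR))
def state():
    s=monitor.read_state();print("t",s["clock"],"pos",np.round(s["eef_pos"],1),"rot",np.round(s["eef_rot"],3),"gap",s["finger_gap"],"F",np.round(s["wrist_force"],1),"q",np.round(s["joints"],2));return s
E
python3 - <<'E'
from h import *
s=state();print(R.from_euler('xyz',s["eef_rot"]).as_matrix().round(3))
for n in("top","side"):
    p=imaging.camera(n);save(p,n+"0.png");V=np.array(p["view"]);print(n,(-V[:3,:3].T@V[:3,3]).round())
    for t in["marker0_c","scissors0_c","stamp0_c","tape_center","caddy","keeper_grip","organiser"]:
        print(t,[(round(d["p"],2),np.round(d["rect"]).astype(int).tolist()) for d in find_in(p,t)])
E
```

```text
t 0.0 pos [176.5 520.7 223.9] rot [-3.14  -0.     2.815] gap 94.15615965688563 F [0.4 0.6 0.3] q [ 1.18  0.3   1.52 -0.    1.32 -0.07]
[[-0.947  0.321 -0.   ]
 [ 0.321  0.947 -0.001]
 [ 0.    -0.001 -1.   ]]
top [ 259.    7. 1284.]
marker0_c [(0.55, [270, 255, 53, 17])]
scissors0_c [(0.85, [341, 170, 56, 24])]
stamp0_c [(0.68, [349, 245, 46, 21])]
tape_center [(0.89, [270, 215, 22, 27]), (0.68, [469, 250, 71, 84])]
caddy [(0.77, [453, 255, 104, 106]), (0.36, [471, 251, 70, 85])]
keeper_grip [(0.62, [468, 253, 75, 87]), (0.27, [269, 214, 23, 23])]
organiser [(0.74, [156, 273, 103, 108]), (0.15, [339, 169, 56, 22])]
side [ 462. -749.  701.]
marker0_c [(0.7, [320, 249, 16, 44])]
scissors0_c [(0.79, [418, 303, 32, 48])]
stamp0_c [(0.81, [326, 306, 21, 48])]
tape_center [(0.73, [364, 247, 27, 20]), (0.73, [303, 181, 96, 60])]
caddy [(0.75, [289, 396, 149, 165])]
keeper_grip [(0.89, [295, 370, 133, 119])]
organiser [(0.56, [305, 184, 94, 55]), (0.45, [363, 249, 30, 22])]
```

View pics/top0.png

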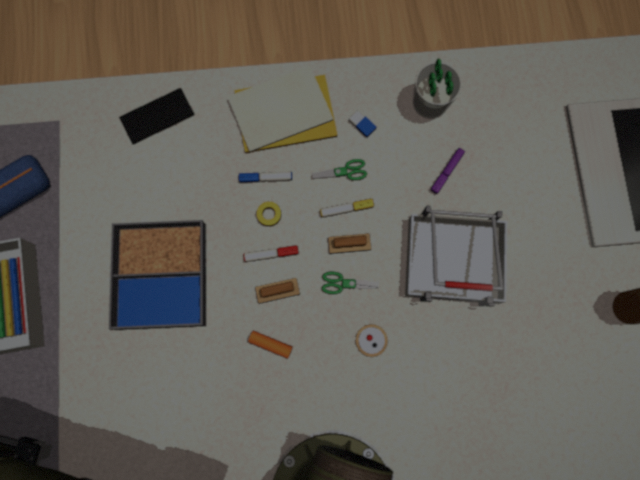

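View pics/side0.png

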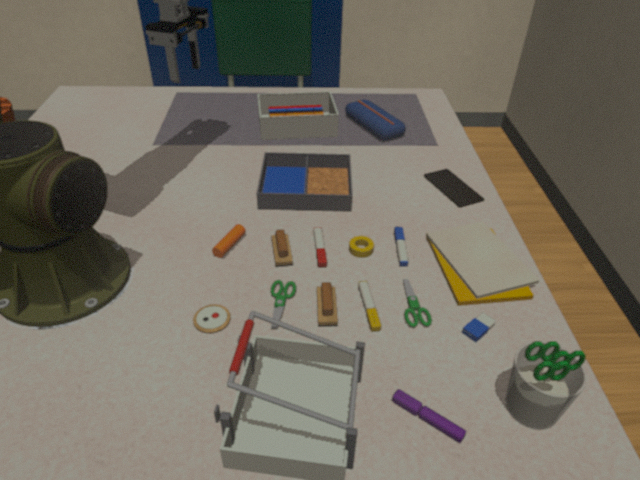

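The top view shows all seven wanted things. Markers are at (265,176) blue, (347,207) yellow and (270,254) red. Scissors are at (340,170) and (350,285), stamps at (349,243) and (277,290). The tape is at (268,213) and the purple look-alike at (448,170). In the side view the keeper is partly raised, with the grip at about (468,286) in the top view.

```bash
cat >> h.py <<'E'
def comps(p,box=(225,150,385,312),th=26,zs=10):
    im=p["img"].astype(float);bg=cv2.medianBlur(p["img"],101).astype(float)
    d=np.abs(im-bg).max(2)
    lab=cv2.cvtColor(p["img"],cv2.COLOR_RGB2HSV)
    m=(d>th).astype(np.uint8);m=cv2.morphologyEx(m,cv2.MORPH_CLOSE,np.ones((3,3)))
    x0,y0,x1,y1=box;mm=np.zeros_like(m);mm[y0:y1,x0:x1]=m[y0:y1,x0:x1]
    n,L,st,c=cv2.connectedComponentsWithStats(mm)
    out=[]
    for i in range(1,n):
        if st[i,4]<60: continue
        vu=np.argwhere(L==i)
        W=np.array([world(p,(u,v),zs)[:2] for v,u in vu],np.float32)
        (cx,cy),(w,h),a=cv2.minAreaRect(W)
        if w<h: w,h=h,w;a+=90
        px=lab[L==i];px=px[px[:,1]>110];col=int(np.median(px[:,0])) if len(px) else -1
        out.append((c[i].round().astype(int).tolist(),st[i,4],[round(cx),round(cy)],round(w),round(h),"ang",round((a+90)%180-90,1),"hue",col,len(px)))
    return out
E
python3 - <<'E'
from h import *
p=imaging.camera("top")
for o in comps(p): print(*o)
for n,uv,z in[("hp1",(428,211),92),("hp2",(499,216),92),("cp1",(428,296),85),("cp2",(497,297),85),("grip",(468,286),150),("tray TL",(112,223),45),("tray TR",(205,222),45),("tray BR",(205,325),45),("tray BL",(111,327),45)]: print(n,world(p,uv,z).round())
im=p["img"]
big=cv2.resize(im[150:345,240:510],None,fx=2.9,fy=2.9,interpolation=cv2.INTER_CUBIC);big=cv2.convertScaleAbs(big,alpha=1.4)
cv2.imwrite("pics/crop1.png",cv2.cvtColor(big,cv2.COLOR_RGB2BGR))
hsv=cv2.cvtColor(im,cv2.COLOR_RGB2HSV);m=((hsv[...,0]<8)|(hsv[...,0]>172))&(hsv[...,1]>130);m[:,:420]=0;m[:270]=0;m[310:]=0;m[:,520:]=0
vu=np.argwhere(m);print("red top",vu.min(0),vu.max(0),vu.mean(0),len(vu))
q=imaging.camera("side");hsv=cv2.cvtColor(q["img"],cv2.COLOR_RGB2HSV);m2=((hsv[...,0]<8)|(hsv[...,0]>172))&(hsv[...,1]>130);m2[:,:220]=0;m2[:300]=0;m2[:,270:]=0
w2=np.argwhere(m2);print("red side",w2.min(0),w2.max(0),w2.mean(0),len(w2))
# triangulate grip centre
def P(pic): return np.array(pic["mtx"])@np.array(pic["view"])[:3]
X=cv2.triangulatePoints(P(p),P(q),vu.mean(0)[::-1].reshape(2,1),w2.mean(0)[::-1].reshape(2,1));print("grip",(X[:3]/X[3]).ravel().round(1))
print(P(p).shape)
E
```

```text
[350, 170] 524 [673, -87] 104 48 ang 85.0 hue 65 206
[257, 178] 321 [671, 85] 119 25 ang 87.3 hue 109 158
[354, 207] 300 [585, -85] 122 23 ang -83.4 hue 27 171
[268, 214] 445 [586, 83] 56 55 ang -48.9 hue 27 334
[349, 243] 759 [506, -84] 92 39 ang -89.5 hue 14 507
[284, 252] 271 [499, 76] 103 23 ang -85.4 hue 1 177
[336, 283] 530 [424, -54] 74 49 ang 84.9 hue 65 217
[277, 291] 769 [419, 78] 91 38 ang -82.5 hue 14 561
hp1 [ 543. -245.   92.]
hp2 [ 520. -387.   92.]
cp1 [ 372. -224.   85.]
cp2 [ 358. -361.   85.]
grip [ 378. -289.  150.]
tray TL [587. 409.  45.]
tray TR [572. 215.  45.]
tray BR [357. 225.  45.]
tray BL [370. 415.  45.]
red top [282 446] [289 491] [285.37719298 466.96052632] 228
red side [320 230] [372 252] [345.91294118 241.55529412] 425
grip [ 379.7 -289.7  141.9]
(3, 4)
```

View pics/crop1.png

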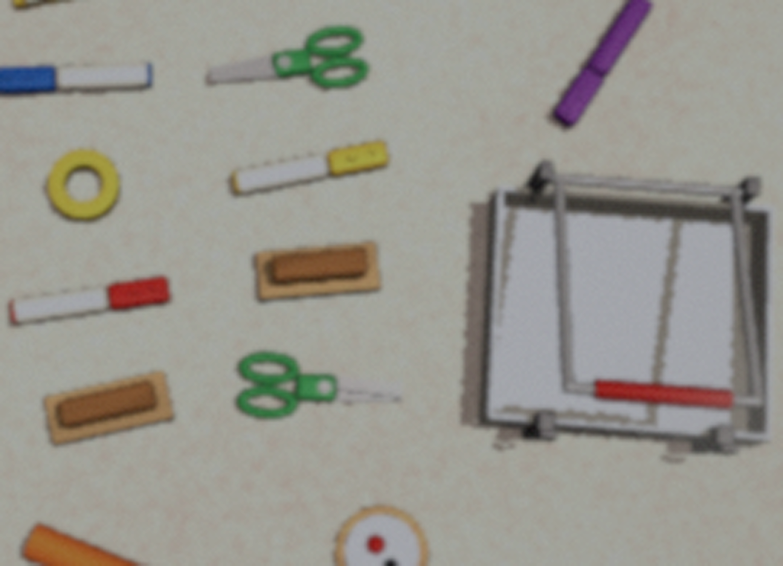

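The crop confirms the layout. The caddy origin is at about (446,-300) with yaw about -9.6°, and the keeper grip is at about (380,-290,143), so the angle is about 0.4. I'm adding a planning helper and starting on the keeper.

```bash
cat >> h.py <<'E'
CAD=(np.array([446.,-300]),np.radians(-9.6)); ORG=(np.array([471.,316]),np.radians(-3))
def loc(fr,x,y):
    c,a=fr;return c+np.array([np.cos(a)*x-np.sin(a)*y,np.sin(a)*x+np.cos(a)*y])
def plan(pts):
    "pts: (x,y,z,tool-y angle deg from above) -> [dx,dy,dz,turn] from the present tool pose"
    s=monitor.read_state();M=R.from_euler('xyz',s["eef_rot"]).as_matrix();p=np.array(s["eef_pos"]);a0=np.degrees(np.arctan2(M[1,1],M[0,1]))
    for x,y,z,a in pts:
        t=(a0-a+180)%360-180
        print((x,y,z,a),"->",np.round(M.T@(np.array([x,y,z])-p),1).tolist(),round(t,1))
E
python3 - <<'E'
from h import *
plan([(420,150,320,40),(380,-290,225,-9.6),(380,-290,145,-9.6)])
p=imaging.camera("top")
print(world(p,(339,173),14),world(p,(350.3,284),14))
E
```

```text
(420, 150, 320, 40) -> [-349.6, -273.1, -95.6] 31.3
(380, -290, 225, -9.6) -> [-453.0, -702.6, -0.6] 80.9
(380, -290, 145, -9.6) -> [-453.0, -702.6, 79.4] 80.9
[664.04464093 -77.8750649   14.        ] [418.39157714 -78.13804479  14.        ]
```

Call:
arm_command(steps=[[0.6,-175,-136,-96,15],[0.6,-350,-273,-96,31],[0.6,-350,-273,-96,31],[0.6,-350,-273,-96,31],[0.6,-350,-273,-96,31],[0.6,-350,-273,-96,31],[0.6,-453,-703,-1,81],[0.6,-453,-703,-1,81],[0.6,-453,-703,-1,81],[0.6,-453,-703,-1,81],[0.6,-453,-703,-1,81],[0.6,-453,-703,-1,81],[0.6,-453,-703,-1,81],[0.6,-453,-703,-1,81],[0.6,-453,-703,-1,81],[0.6,-453,-703,-1,81],[0.6,-453,-703,-1,81],[0.6,-453,-703,-1,81]], force=12)

```text
clock: 3.2
eef_pos: [380.3, -289.3, 226.0]
eef_rot: [3.141, 0.0, 1.403]
wrist_force: [0.4, 0.1, -0.9]
finger_gap: 56.3
finger_force: 0.0
```

Run:
```python
from h import *
state()
plan([(380,-290,225,-9.6),(380,-290,145,-9.6)])
p=imaging.camera("wrist");save(p,"w1.png")
hsv=cv2.cvtColor(p["img"],cv2.COLOR_RGB2HSV);m=(((hsv[...,0]<8)|(hsv[...,0]>172))&(hsv[...,1]>130)).astype(np.uint8)
n,L,st,c=cv2.connectedComponentsWithStats(m);i=1+np.argmax(st[1:,4]);print(st[i],c[i],world(p,c[i],148))
```

```text
t 3.2 pos [ 380.3 -289.3  226. ] rot [3.141 0.    1.403] gap 56.31861332069767 F [ 0.4  0.1 -0.9] q [-0.73  0.14  1.72  0.    1.29 -0.56]
(380, -290, 225, -9.6) -> [-0.7, -0.1, 1.0] -0.0
(380, -290, 145, -9.6) -> [-0.7, -0.2, 81.0] -0.0
[ 317  200   19  125 2108] [325.99573055 262.43595825] [ 380.47065537 -288.28745191  148.        ]
```

View pics/w1.png

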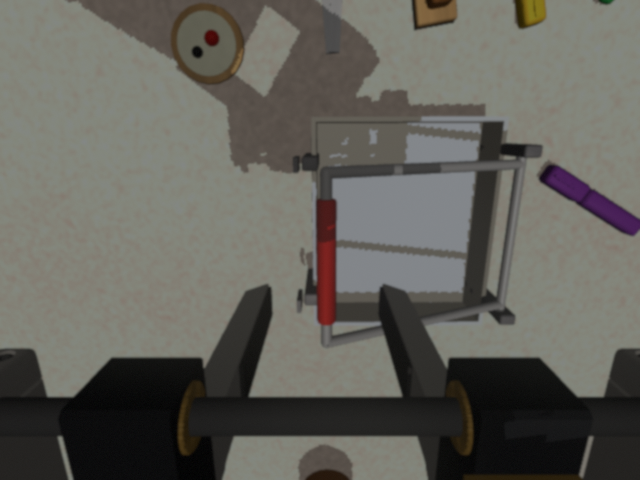

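The wrist view shows the red grip at (326,262), centred between the open fingers and parallel to the pads. I can go down and grip it.

Call:
arm_command(steps=[[0.6,-1,0,40,0],[0.6,-1,0,80,0],[0.6,-1,0,80,0],[0.1,-1,0,80,0],[0.1,-1,0,80,0],[0.1,-1,0,80,0],[0.1,-1,0,80,0],[0.1,-1,0,80,0]], force=12)

```text
clock: 4.25
eef_pos: [380.4, -291.5, 145.7]
eef_rot: [3.14, 0.0, 1.401]
wrist_force: [4.3, -1.0, -1.2]
finger_gap: 13.6
finger_force: 12.0
```

Run:
```python
from h import *
state()
for t in np.arange(.45,1.75,.1): print(round(t,2), round(170*(np.cos(.41)-np.cos(t))), round(-170*(np.sin(t)-np.sin(.41))))
```

```text
t 4.25 pos [ 380.4 -291.5  145.7] rot [3.14  0.    1.401] gap 13.62043933694295 F [ 4.3 -1.  -1.2] q [-0.73  0.23  1.81  0.    1.1  -0.56]
0.45 3 -6
0.55 11 -21
0.65 21 -35
0.75 32 -48
0.85 44 -60
0.95 57 -71
1.05 71 -80
1.15 86 -87
1.25 102 -94
1.35 119 -98
1.45 135 -101
1.55 152 -102
1.65 169 -102
```

Call:
arm_command(steps=[[0.1,0,3,-6,0],[0.1,0,11,-21,0],[0.1,0,21,-35,0],[0.1,0,32,-48,0],[0.1,0,44,-60,0],[0.1,0,57,-71,0],[0.1,0,57,-71,0]])

```text
clock: 5.12
eef_pos: [436.0, -301.3, 218.5]
eef_rot: [3.141, 0.001, 1.401]
wrist_force: [-12.0, 2.3, 15.9]
finger_gap: 13.3
finger_force: 12.0
```

Call:
arm_command(steps=[[0.1,0,12,-12,0],[0.1,0,27,-20,0],[0.1,0,44,-27,0],[0.1,0,61,-32,0],[0.1,0,78,-35,0],[0.1,0,95,-36,0],[0.1,0,112,-36,0],[0.1,0,118,-36,0],[0.1,0,118,-36,0]])

```text
clock: 6.25
eef_pos: [552.3, -321.0, 252.4]
eef_rot: [3.141, 0.0, 1.401]
wrist_force: [2.1, -1.4, -0.1]
finger_gap: 13.6
finger_force: 12.0
```

Run:
```python
from h import *
state()
def P(pic): return np.array(pic["mtx"])@np.array(pic["view"])[:3]
p=imaging.camera("side");save(p,"side1.png")
```

```text
t 6.25 pos [ 552.3 -321.   252.4] rot [3.141 0.    1.401] gap 13.644269667046073 F [ 2.1 -1.4 -0.1] q [-0.58  0.49  1.2   0.    1.45 -0.41]
```

View pics/side1.png

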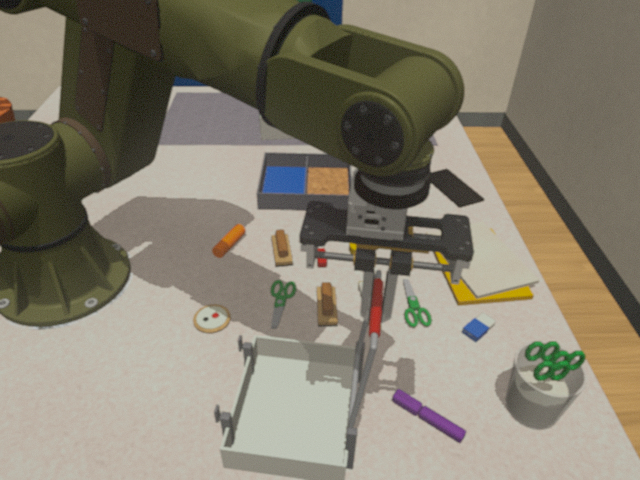

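The side view shows the bar slightly past upright, with the hinge offset giving about 1.7 rad. I'll release it, go up and hover over the far scissors.

Call:
arm_command(steps=[[0.5,0,0,0,0],[0.5,0,0,0,0],[0.5,0,0,0,0],[0.5,0,0,-60,0],[0.5,0,0,-100,0],[0.5,0,0,-100,0],[0.5,100,20,-100,-8],[0.5,258,70,-40,-17],[0.5,258,70,50,-17],[0.5,258,70,50,-17],[0.5,258,70,50,-17],[0.5,258,70,50,-17],[0.5,258,70,50,-17],[0.5,258,70,50,-17]], force=25)

```text
clock: 8.05
eef_pos: [664.8, -79.7, 203.8]
eef_rot: [3.14, 0.001, 1.697]
wrist_force: [0.6, -0.1, -0.1]
finger_gap: 47.1
finger_force: 0.0
```

```bash
cat >> h.py <<'E'
COL=dict(green=((35,85),90),red=((0,8),150),blue=((100,125),120),yellow=((22,33),110),wood=((9,20),90))
def blobs(p,col,z,minA=100):
    (a,b),s=COL[col];h=cv2.cvtColor(p["img"],cv2.COLOR_RGB2HSV);m=(h[...,0]>=a)&(h[...,0]<=b)&(h[...,1]>s)
    if col=="red": m|=(h[...,0]>172)&(h[...,1]>s)
    m=cv2.morphologyEx(m.astype(np.uint8),cv2.MORPH_CLOSE,np.ones((3,3)))
    n,L,st,c=cv2.connectedComponentsWithStats(m)
    for i in range(1,n):
        if st[i,4]<minA: continue
        W=np.array([world(p,(u,v),z)[:2] for v,u in np.argwhere(L==i)],np.float32)
        (cx,cy),(w,hh),g=cv2.minAreaRect(W)
        if w<hh: w,hh=hh,w;g+=90
        print(col,c[i].round().tolist(),st[i,4],"mean",W.mean(0).round().tolist(),"rect",[round(cx),round(cy)],round(w),round(hh),"ang",round((g+90)%180-90,1))
E
python3 - <<'E'
from h import *
state()
p=imaging.camera("wrist");save(p,"w2.png")
blobs(p,"green",14)
print(find_in(p,"scissors0_c"))
t=imaging.camera("top");blobs(t,"red",235,60)
plan([(664,-78,190,7),(664,-78,22,7)])
E
```

```text
t 8.05 pos [664.8 -79.7 203.8] rot [3.140e+00 1.000e-03 1.697e+00] gap 47.09457298800358 F [ 0.6 -0.1 -0.1] q [-0.17  0.59  1.16 -0.    1.39 -0.3 ]
green [76.0, 159.0] 2135 mean [430.0, -47.0] rect [430, -52] 71 47 ang 85.2
green [329.0, 249.0] 1364 mean [672.0, -103.0] rect [671, -99] 69 46 ang -83.6
[{'rect': [329.6, 220.8, 49.5, 115.4], 'p': 0.58}, {'rect': [359.2, 56.4, 41.5, 111.1], 'p': 0.16}]
red [485.0, 181.0] 263 mean [555.0, -325.0] rect [555, -325] 87 10 ang 80.5
(664, -78, 190, 7) -> [1.5, -0.6, 13.5] 0.2
(664, -78, 22, 7) -> [1.6, -0.9, 181.5] 0.2
```

View pics/w2.png

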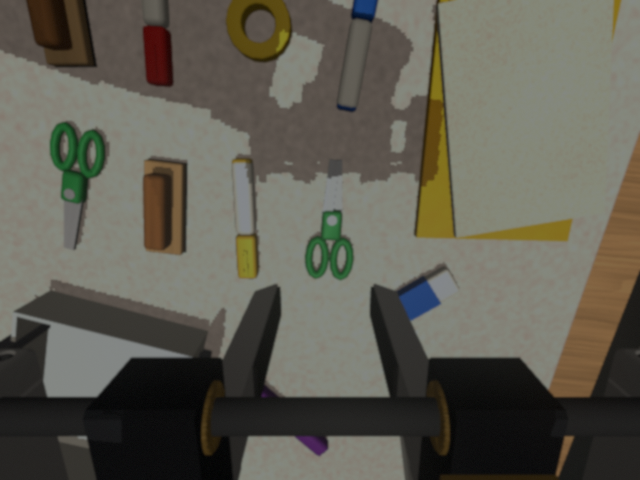

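The wrist view shows the scissors upright in the image: pivot block at (331,224), handles at (329,260), blade tip at (335,160). They lie centred between the fingers, so I'll grasp the pivot block.

Call:
arm_command(steps=[[0.5,3,4,60,0],[0.5,3,4,120,0],[0.5,3,4,160,0],[0.5,3,4,181,0],[0.5,3,4,181,0],[0,3,4,181,0],[0,3,4,181,0],[0,3,4,181,0],[0,3,4,181,0],[0,3,4,181,0],[0,3,4,131,0],[0,3,4,81,0],[0,3,4,41,0],[0,3,4,41,0]], force=25)

```text
clock: 9.95
eef_pos: [669.5, -75.0, 164.9]
eef_rot: [3.136, 0.002, 1.698]
wrist_force: [-0.4, -0.3, -0.6]
finger_gap: 19.8
finger_force: 24.8
```

Run:
```python
from h import *
state()
for x in(25,-25):
  a=loc(ORG,-54+x,0);print(x,a.round()); plan([(a[0],a[1],150,-3),(a[0],a[1],34,-3)])
```

```text
t 9.95 pos [669.5 -75.  164.9] rot [3.136e+00 2.000e-03 1.698e+00] gap 19.817037665890005 F [-0.4 -0.3 -0.6] q [-0.17  0.62  1.2   0.    1.32 -0.29]
25 [442. 318.]
(np.float64(442.03974349211734), np.float64(317.51774273104536), 150, -3) -> [418.2, -175.9, 13.3] 10.3
(np.float64(442.03974349211734), np.float64(317.51774273104536), 34, -3) -> [418.4, -176.5, 129.3] 10.3
-25 [392. 320.]
(np.float64(392.10826675438864), np.float64(320.13454054319254), 150, -3) -> [427.2, -225.1, 13.0] 10.3
(np.float64(392.10826675438864), np.float64(320.13454054319254), 34, -3) -> [427.3, -225.7, 129.0] 10.3
```

Call:
arm_command(steps=[[0,418,-176,0,10],[0,418,-176,0,10],[0,418,-176,0,10],[0,418,-176,0,10],[0,418,-176,0,10],[0,418,-176,0,10],[0,418,-176,0,10],[0,418,-176,0,10],[0,418,-176,0,10],[0,418,-176,0,10],[0,418,-176,60,10],[0,418,-176,60,10]])

```text
clock: 11.45
eef_pos: [439.9, 315.1, 98.3]
eef_rot: [-3.136, 0.004, 1.521]
wrist_force: [0.3, -0.6, 0.6]
finger_gap: 19.6
finger_force: 24.8
```

Run:
```python
from h import *
state()
p=imaging.camera("wrist");save(p,"w3.png")
blobs(p,"green",95)
blobs(p,"blue",6,2000)
```

```text
t 11.45 pos [439.9 315.1  98.3] rot [-3.136  0.004  1.521] gap 19.64554830749936 F [ 0.3 -0.6  0.6] q [ 0.55  0.42  1.67 -0.    1.06  0.6 ]
green [325.0, 345.0] 3592 mean [438.0, 298.0] rect [438, 299] 61 29 ang 87.5
blue [288.0, 204.0] 25102 mean [415.0, 353.0] rect [420, 326] 177 100 ang 87.2
```

View pics/w3.png

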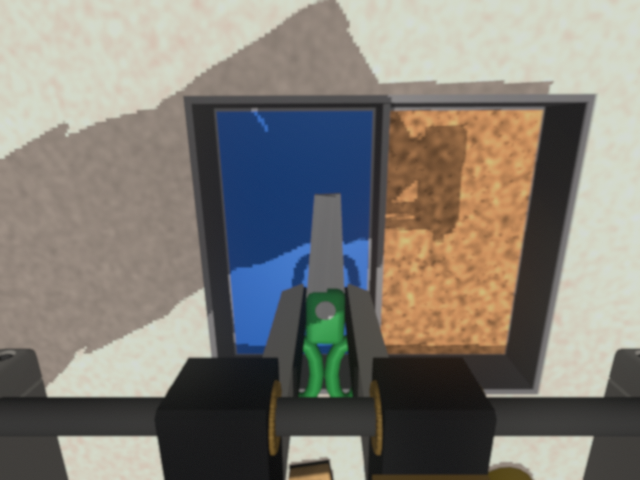

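The wrist view shows the scissors held over the blue compartment, tip at (327,195), clear of the middle wall at column 380. I'll lower and release them, then go to the near scissors.

Call:
arm_command(steps=[[0,0,0,40,0],[0,0,0,67,0],[0,0,0,67,0],[0.32,0,0,67,0],[0.32,0,0,67,0],[0.32,0,0,67,0],[0.32,0,0,10,0],[0.32,0,0,-50,0],[0.5,-394,-2,-80,2],[0.5,-394,-2,-80,2],[0.5,-394,-2,-80,2],[0.5,-394,-2,-80,2],[0.5,-394,-2,-80,2],[0.5,-394,-2,-80,2],[0.5,-394,-2,-80,2],[0.5,-394,-2,-80,2],[0.5,-394,-2,-80,2]])

```text
clock: 13.62
eef_pos: [420.2, -75.3, 181.6]
eef_rot: [3.141, -0.0, 1.489]
wrist_force: [-1.1, 0.3, 0.6]
finger_gap: 46.8
finger_force: 0.0
```

```bash
cat > look.py <<'E'
from h import *
import sys
state()
p=imaging.camera("wrist");save(p,sys.argv[1])
z=float(sys.argv[3]);blobs(p,sys.argv[2],z)
n={"green":"scissors0_c","wood":"stamp0_c"}.get(sys.argv[2],"marker0_c")
for d in find_in(p,n): r=d["rect"];print(n,round(d["p"],2),np.round(r),world(p,r[:2],z).round(),"size",[round(float(np.linalg.norm(world(p,r[:2],z)-world(p,(r[0]+dx,r[1]+dy),z)))) for dx,dy in((r[2],0),(0,r[3]))])
E
python3 look.py w4.png green 14; python3 -c "
from h import *
t=imaging.camera('top');blobs(t,'green',14,40)"
```

```text
t 13.625 pos [420.2 -75.3 181.6] rot [ 3.141 -0.     1.489] gap 46.836551246345444 F [-1.1  0.3  0.6] q [-0.26  0.07  1.9   0.    1.17 -0.18]
green [329.0, 198.0] 1782 mean [426.0, -46.0] rect [425, -52] 70 46 ang 81.4
green [435.0, 77.0] 230 mean [873.0, -318.0] rect [873, -318] 85 25 ang -28.8
green [449.0, 82.0] 116 mean [857.0, -347.0] rect [857, -347] 54 14 ang -1.8
green [1.0, 313.0] 199 mean [423.0, 651.0] rect [441, 650] 133 10 ang 1.3
green [178.0, 290.0] 370 mean [438.0, 284.0] rect [438, 289] 69 46 ang 84.9
green [229.0, 468.0] 283 mean [75.0, 198.0] rect [71, 199] 90 39 ang 71.6
green [259.0, 473.0] 87 mean [61.0, 140.0] rect [63, 139] 35 26 ang 84.9
green [197.0, 475.0] 123 mean [67.0, 261.0] rect [72, 265] 70 22 ang 84.9
```

The first scissors lie in the blue compartment at about (438,289). Next are the near scissors.

Call:
arm_command(steps=[[0.5,-2,3,60,1],[0.5,-2,3,120,1],[0.5,-2,3,145,1],[0.5,-2,3,159,1],[0.5,-2,3,159,1],[0,-2,3,159,1],[0,-2,3,159,1],[0,-2,3,159,1],[0,-2,3,159,1],[0,-2,3,159,1],[0,-2,3,110,1],[0,-2,3,50,1],[0,-2,3,20,1],[0,-2,3,20,1]])

```text
clock: 15.52
eef_pos: [423.8, -78.5, 163.3]
eef_rot: [3.137, 0.001, 1.471]
wrist_force: [-0.0, 0.6, 0.1]
finger_gap: 19.6
finger_force: 24.9
```

Run:
```python
from h import *
state()
plan([(393,320,100,-3)])
```

```text
t 15.525 pos [423.8 -78.5 163.3] rot [3.137e+00 1.000e-03 1.471e+00] gap 19.587985985947554 F [-0.   0.6  0.1] q [-0.27  0.1   1.92 -0.    1.12 -0.17]
(393, 320, 100, -3) -> [393.5, -70.6, 62.7] -2.7
```

Call:
arm_command(steps=[[0,394,-67,0,-3],[0,394,-67,0,-3],[0,394,-67,0,-3],[0,394,-67,0,-3],[0,394,-67,0,-3],[0,394,-67,0,-3],[0,394,-67,0,-3],[0,394,-67,0,-3],[0,394,-67,0,-3],[0,394,-67,50,-3],[0,394,-67,50,-3]])

```text
clock: 16.9
eef_pos: [394.5, 318.4, 109.0]
eef_rot: [-3.137, 0.004, 1.522]
wrist_force: [1.1, 0.2, -0.6]
finger_gap: 19.7
finger_force: 24.9
```

Call:
arm_command(steps=[[0,0,0,40,0],[0,0,0,78,0],[0,0,0,78,0],[0.32,0,0,78,0],[0.32,0,0,78,0],[0.32,0,0,78,0],[0.32,0,0,20,0],[0.32,0,0,-40,0],[0.45,-239,36,-76,-10],[0.45,-239,36,-76,-10],[0.45,-239,36,-76,-10],[0.45,-239,36,-76,-10],[0.45,-239,36,-76,-10],[0.45,-239,36,-76,-10],[0.45,-239,36,-76,-10],[0.45,-239,36,-76,-10]])

```text
clock: 18.9
eef_pos: [420.0, 80.9, 187.3]
eef_rot: [-3.141, -0.0, 1.7]
wrist_force: [0.0, -0.6, -0.4]
finger_gap: 42.3
finger_force: 0.0
```

```bash
python3 look.py w5.png wood 25; python3 -c "
from h import *
t=imaging.camera('top');save(t,'top2.png');blobs(t,'green',14,100);[print(*o) for o in comps(t)]"
```

```text
t 18.9 pos [420.   80.9 187.3] rot [-3.141 -0.     1.7  ] gap 42.264788840897076 F [ 0.  -0.6 -0.4] q [ 0.1   0.06  1.89  0.    1.19 -0.02]
wood [487.0, 31.0] 7353 mean [523.0, 257.0] rect [520, 260] 91 51 ang -2.8
wood [207.0, 192.0] 3226 mean [313.0, 103.0] rect [312, 101] 94 27 ang 63.1
wood [326.0, 229.0] 3407 mean [420.0, 84.0] rect [420, 82] 86 33 ang -82.2
wood [632.0, 322.0] 403 mean [725.0, 30.0] rect [725, 35] 66 9 ang -84.2
wood [376.0, 384.0] 300 mean [491.0, -71.0] rect [490, -67] 39 13 ang -80.7
wood [220.0, 419.0] 1012 mean [336.0, -136.0] rect [338, -135] 99 23 ang -88.8
wood [430.0, 419.0] 981 mean [555.0, -108.0] rect [554, -108] 100 22 ang -76.4
wood [484.0, 476.0] 708 mean [632.0, -175.0] rect [633, -174] 131 9 ang 7.4
stamp0_c 0.55 [375. 379.  18.  37.] [489. -65.  25.] size [18, 46]
green [435.0, 77.0] 230 mean [873.0, -318.0] rect [873, -318] 85 25 ang -28.8
green [449.0, 82.0] 118 mean [857.0, -347.0] rect [857, -347] 54 14 ang -7.7
green [1.0, 313.0] 200 mean [423.0, 651.0] rect [440, 651] 131 8 ang 1.3
green [178.0, 290.0] 370 mean [438.0, 284.0] rect [438, 289] 70 46 ang 84.9
green [147.0, 312.0] 372 mean [397.0, 349.0] rect [397, 344] 68 46 ang 84.9
[257, 178] 334 [671, 85] 119 25 ang 87.2 hue 109 158
[354, 207] 313 [585, -86] 123 23 ang -83.4 hue 26 169
[270, 253] 3288 [490, 98] 249 171 ang 3.4 hue 27 344
[349, 243] 766 [506, -83] 92 39 ang -89.8 hue 14 445
[247, 309] 100 [386, 147] 50 13 ang -85.6 hue -1 0
```

View pics/w5.png

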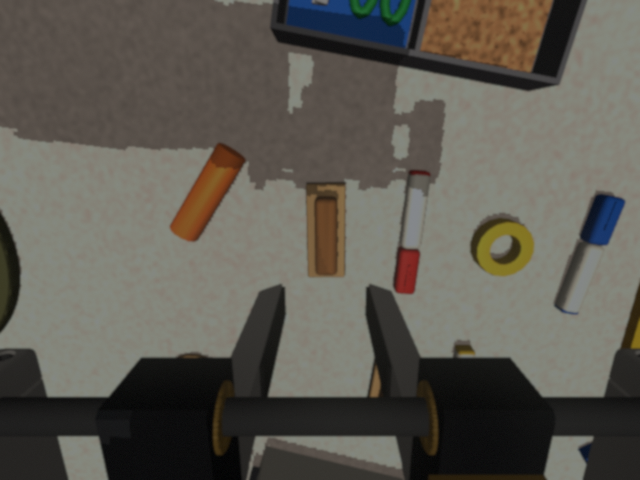

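Both scissors are in the blue compartment. The stamp is at (326,229) in the wrist view, centred and parallel to the pads.

Call:
arm_command(steps=[[0.45,0,0,60,0],[0.45,0,0,120,0],[0.45,0,0,150,0],[0.45,0,0,150,0],[0,0,0,150,0],[0,0,0,150,0],[0,0,0,150,0],[0,0,0,150,0],[0,0,0,150,0],[0,0,0,100,0],[0,0,0,40,0],[0,0,0,30,0],[0,0,0,30,0]], force=30)

```text
clock: 20.68
eef_pos: [420.2, 80.0, 157.6]
eef_rot: [3.14, 0.0, 1.698]
wrist_force: [-0.2, -0.3, -1.2]
finger_gap: 19.9
finger_force: 30.0
```

Run:
```python
from h import *
state()
plan([(530,358,120,-3)])
```

```text
t 20.675 pos [420.2  80.  157.6] rot [3.14  0.    1.698] gap 19.923613696249888 F [-0.2 -0.3 -1.2] q [ 0.1   0.1   1.93 -0.    1.11 -0.02]
(530, 358, 120, -3) -> [261.9, 144.0, 37.8] 10.3
```

Call:
arm_command(steps=[[0,262,144,0,10],[0,262,144,0,10],[0,262,144,0,10],[0,262,144,0,10],[0,262,144,0,10],[0,262,144,0,10],[0,262,144,0,10],[0,262,144,30,10],[0,262,144,40,10]])

```text
clock: 21.8
eef_pos: [529.1, 356.6, 115.6]
eef_rot: [-3.139, 0.002, 1.522]
wrist_force: [0.7, 0.1, -0.0]
finger_gap: 20.2
finger_force: 30.0
```

Run:
```python
from h import *
state()
t=imaging.camera('wrist');save(t,'w6.png');blobs(t,'wood',6,500)
plan([(530,358,44,-3),(530,358,200,-3),(506,-83,185,0)])
```

```text
t 21.8 pos [529.1 356.6 115.6] rot [-3.139e+00  2.000e-03  1.522e+00] gap 20.154509475212993 F [ 0.7  0.1 -0. ] q [ 0.54  0.6   1.36 -0.    1.19  0.58]
wood [326.0, 266.0] 20099 mean [528.0, 341.0] rect [527, 320] 174 100 ang 87.4
wood [273.0, 419.0] 710 mean [475.0, 202.0] rect [475, 202] 83 12 ang 85.2
wood [377.0, 418.0] 666 mean [566.0, 198.0] rect [566, 199] 82 11 ang -89.8
wood [429.0, 477.0] 693 mean [614.0, 131.0] rect [614, 131] 108 6 ang -2.6
(530, 358, 44, -3) -> [1.5, 1.0, 71.2] 0.2
(530, 358, 200, -3) -> [1.2, 0.6, -84.8] 0.2
(506, -83, 185, 0) -> [-440.5, -1.9, -69.0] -2.8
```

View pics/w6.png

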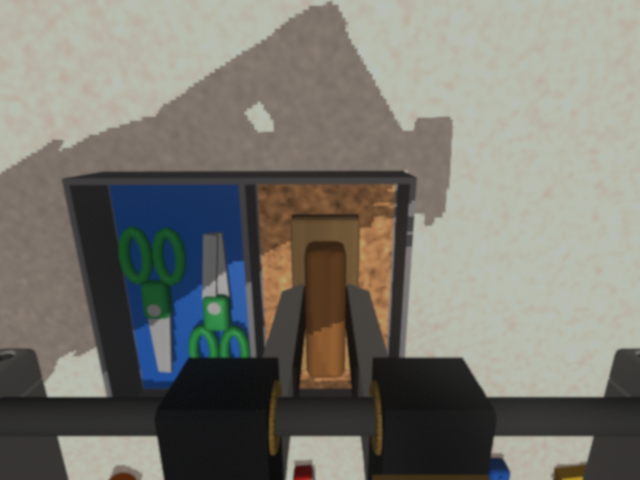

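The wrist view shows both scissors lying flat in the blue half and the stamp centred over the cork half, its base end at row 215. I'll lower and release it.

Call:
arm_command(steps=[[0,0,0,40,0],[0,0,0,71,0],[0,0,0,71,0],[0.4,0,0,71,0],[0.4,0,0,71,0],[0.4,0,0,71,0],[0.4,0,0,20,0],[0.4,0,0,-40,0],[0.45,-440,-2,-69,-3],[0.45,-440,-2,-69,-3],[0.45,-440,-2,-69,-3],[0.45,-440,-2,-69,-3],[0.45,-440,-2,-69,-3],[0.45,-440,-2,-69,-3],[0.45,-440,-2,-69,-3],[0.45,-440,-2,-69,-3],[0.45,-440,-2,-69,-3],[0.45,-440,-2,-69,-3]])

```text
clock: 24.1
eef_pos: [507.0, -80.0, 186.4]
eef_rot: [-3.142, -0.0, 1.577]
wrist_force: [0.4, 0.3, -0.3]
finger_gap: 42.0
finger_force: 0.0
```

```bash
python3 look.py w7.png wood 25; python3 -c "
from h import *
t=imaging.camera('top');save(t,'top3.png');[print(*o) for o in comps(t)]"
```

```text
t 24.1 pos [507.  -80.  186.4] rot [-3.142 -0.     1.577] gap 41.97562058825886 F [ 0.4  0.3 -0.3] q [-0.23  0.25  1.67  0.    1.22 -0.23]
wood [68.0, 31.0] 2910 mean [308.0, 79.0] rect [308, 82] 56 32 ang 63.0
wood [601.0, 109.0] 1472 mean [730.0, 23.0] rect [732, 13] 180 8 ang -84.1
wood [327.0, 229.0] 3422 mean [508.0, -78.0] rect [508, -79] 85 33 ang -89.7
wood [116.0, 251.0] 1012 mean [317.0, -98.0] rect [313, -102] 63 61 ang 41.3
wood [221.0, 419.0] 1007 mean [398.0, -284.0] rect [399, -283] 100 22 ang 84.1
wood [430.0, 419.0] 979 mean [618.0, -283.0] rect [617, -282] 99 23 ang -83.3
wood [485.0, 476.0] 704 mean [686.0, -359.0] rect [687, -358] 131 9 ang 0.4
stamp0_c 0.95 [325. 233.  44.  96.] [507. -80.  25.] size [39, 96]
[311, 222] 4530 [562, -32] 373 230 ang -54.4 hue 26 546
[257, 178] 340 [670, 85] 119 25 ang 86.5 hue 109 158
[357, 211] 531 [580, -111] 119 36 ang 77.9 hue 28 57
[291, 222] 127 [567, 33] 35 25 ang -18.1 hue -1 0
[237, 293] 922 [424, 157] 83 59 ang -3.8 hue -1 0
```

Call:
arm_command(steps=[[0.45,0,0,60,0],[0.45,0,0,120,0],[0.45,0,0,149,0],[0.45,0,0,149,0],[0,0,0,149,0],[0,0,0,149,0],[0,0,0,149,0],[0,0,0,149,0],[0,0,0,149,0],[0,0,0,100,0],[0,0,0,40,0],[0,0,0,30,0],[0,0,0,30,0]])

```text
clock: 25.88
eef_pos: [506.9, -81.3, 156.6]
eef_rot: [3.141, 0.0, 1.576]
wrist_force: [0.2, 0.2, -1.4]
finger_gap: 19.6
finger_force: 30.0
```

Run:
```python
from h import *
state()
plan([(525,262,120,-3)])
```

```text
t 25.875 pos [506.9 -81.3 156.6] rot [3.141 0.    1.576] gap 19.583970823752573 F [ 0.2  0.2 -1.4] q [-0.23  0.29  1.7   0.    1.15 -0.24]
(525, 262, 120, -3) -> [343.2, 19.7, 36.5] 3.3
```

Two stamps end to end would leave only about 2 mm of slack, so I'll put the second one crosswise. It is 90 mm long in a 104 mm space, in the free end of the cork half.

Call:
arm_command(steps=[[0,347,21,0,-87],[0,347,21,0,-87],[0,347,21,0,-87],[0,347,21,0,-87],[0,347,21,0,-87],[0,347,21,0,-87],[0,347,21,0,-87],[0,347,21,0,-87],[0,347,21,30,-87],[0,347,21,40,-87],[0,347,21,40,-87]])

```text
clock: 27.25
eef_pos: [525.8, 265.5, 115.1]
eef_rot: [-3.14, -0.002, 3.093]
wrist_force: [-0.0, 0.4, -0.8]
finger_gap: 19.6
finger_force: 30.0
```

Run:
```python
from h import *
state()
t=imaging.camera('wrist');save(t,'w8.png');blobs(t,'wood',6,500)
plan([(526,266,44,87),(499,76,185,5)])
```

```text
t 27.25 pos [525.8 265.5 115.1] rot [-3.140e+00 -2.000e-03  3.093e+00] gap 19.61240582258954 F [-0.   0.4 -0.8] q [ 0.41  0.49  1.52 -0.    1.13 -1.12]
wood [393.0, 255.0] 30766 mean [533.0, 317.0] rect [559, 319] 178 159 ang 87.6
wood [273.0, 419.0] 662 mean [679.0, 213.0] rect [678, 214] 80 11 ang -5.3
wood [377.0, 419.0] 646 mean [683.0, 304.0] rect [683, 304] 80 11 ang 0.2
wood [428.0, 477.0] 673 mean [750.0, 351.0] rect [750, 352] 107 6 ang 87.3
(526, 266, 44, 87) -> [0.2, 0.2, 72.2] 0.2
(499, 76, 185, 5) -> [18.1, -190.9, -68.7] 82.2
```

View pics/w8.png

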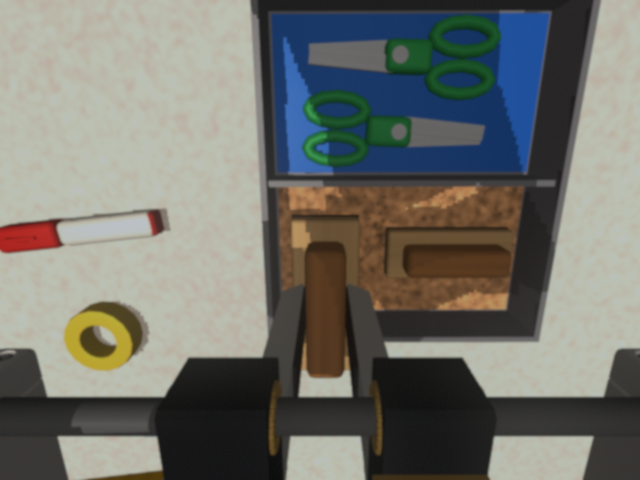

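The stamp is crosswise over the free end and clears both the other stamp, at columns 385-515, and the divider at row 183. I'll release it and go to the red marker.

Call:
arm_command(steps=[[0,0,0,40,0],[0,0,0,72,0],[0,0,0,72,0],[0.38,0,0,72,0],[0.38,0,0,72,0],[0.38,0,0,72,0],[0.38,0,0,20,0],[0.38,0,0,-40,0],[0.45,18,-191,-69,82],[0.45,18,-191,-69,82],[0.45,18,-191,-69,82],[0.45,18,-191,-69,82],[0.45,18,-191,-69,82],[0.45,18,-191,-69,82],[0.45,18,-191,-69,82],[0.45,18,-191,-69,82],[0.45,18,-191,-69,82]])

```text
clock: 29.42
eef_pos: [499.2, 75.9, 185.7]
eef_rot: [3.141, 0.0, 1.664]
wrist_force: [-0.5, 0.5, -0.7]
finger_gap: 42.5
finger_force: 0.0
```

```bash
python3 look.py w9.png red 18
python3 - <<'E'
from h import *
t=imaging.camera('top');blobs(t,'wood',30,200);blobs(t,'red',18,60)
E
```

```text
t 29.425 pos [499.2  75.9 185.7] rot [3.141 0.    1.664] gap 42.47085308530643 F [-0.5  0.5 -0.7] q [ 0.08  0.24  1.7  -0.    1.21 -0.01]
red [327.0, 256.0] 793 mean [502.0, 52.0] rect [502, 51] 43 17 ang -86.5
marker0_c 0.59 [328. 215.  25. 125.] [500.  91.  18.] size [23, 127]
wood [274.0, 31.0] 37937 mean [1010.0, 37.0] rect [975, -65] 1477 209 ang 85.1
wood [159.0, 250.0] 3602 mean [524.0, 316.0] rect [525, 316] 170 99 ang 88.6
wood [628.0, 306.0] 753 mean [320.0, -644.0] rect [323, -641] 72 54 ang -11.5
red [485.0, 181.0] 268 mean [616.0, -394.0] rect [616, -393] 105 13 ang 80.4
```

View pics/w9.png

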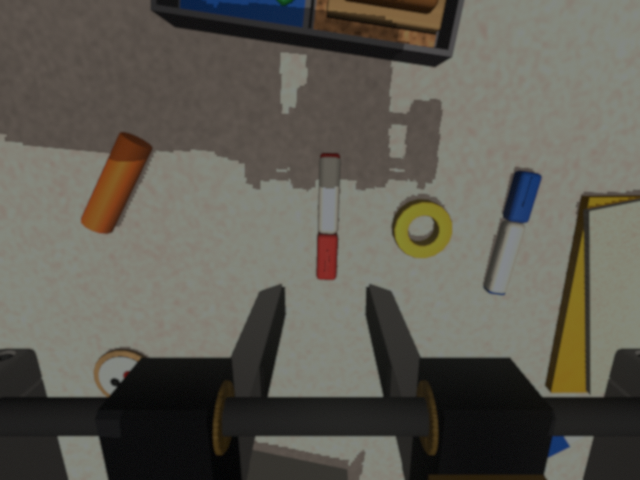

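The red marker runs from (330,155) to its cap end at (327,278), centre about (500,90), aligned with the pads. I'll grasp it.

Call:
arm_command(steps=[[0.45,14,2,60,0],[0.45,14,2,120,0],[0.45,14,2,150,0],[0.45,14,2,163,0],[0.45,14,2,163,0],[0,14,2,163,0],[0,14,2,163,0],[0,14,2,163,0],[0,14,2,163,0],[0,14,2,163,0],[0,14,2,110,0],[0,14,2,50,0],[0,14,2,10,0],[0,14,2,10,0]], force=25)

```text
clock: 31.32
eef_pos: [501.1, 90.2, 178.6]
eef_rot: [3.136, -0.0, 1.663]
wrist_force: [0.3, -0.1, -0.9]
finger_gap: 19.8
finger_force: 24.9
```

Run:
```python
from h import *
state()
for y in(52,0,-52):
  a=loc(CAD,-8,y);print(y,a.round());plan([(*a,160,-99.6)])
```

```text
t 31.325 pos [501.1  90.2 178.6] rot [ 3.136 -0.     1.663] gap 19.830426403457455 F [ 0.3 -0.1 -0.9] q [0.11 0.25 1.7  0.   1.19 0.01]
52 [ 447. -247.]
(np.float64(446.7840065326733), np.float64(-247.39405609860492), 160, -99.6) -> [-331.1, -85.2, 18.0] 104.9
0 [ 438. -299.]
(np.float64(438.11203170343595), np.float64(-298.6658500262712), 160, -99.6) -> [-381.4, -98.6, 17.9] 104.9
-52 [ 429. -350.]
(np.float64(429.44005687419866), np.float64(-349.9376439539374), 160, -99.6) -> [-431.6, -111.9, 17.9] 104.9
```

Call:
arm_command(steps=[[0,-432,-112,0,105],[0,-432,-112,0,105],[0,-432,-112,0,105],[0,-432,-112,0,105],[0,-432,-112,0,105],[0,-432,-112,0,105],[0,-432,-112,0,105],[0,-432,-112,0,105],[0,-432,-112,0,105],[0,-432,-112,0,105],[0,-432,-112,0,105],[0,-432,-112,50,105],[0,-432,-112,50,105],[0,-432,-112,50,105]])

```text
clock: 33.08
eef_pos: [428.5, -350.7, 126.7]
eef_rot: [3.141, -0.001, -0.168]
wrist_force: [0.2, 0.5, -1.0]
finger_gap: 20.2
finger_force: 24.9
```

Run:
```python
from h import *
state()
t=imaging.camera('wrist');save(t,'w10.png')
plan([(429,-350,32,-99.6),(585,-85,185,6)])
```

```text
t 33.075 pos [ 428.5 -350.7  126.7] rot [ 3.141e+00 -1.000e-03 -1.680e-01] gap 20.178490336013 F [ 0.2  0.5 -1. ] q [-0.75  0.41  1.62 -0.    1.12  0.99]
(429, -350, 32, -99.6) -> [0.0, -1.0, 95.1] -0.1
(585, -85, 185, 6) -> [109.6, -288.3, -58.1] -105.7
```

View pics/w10.png

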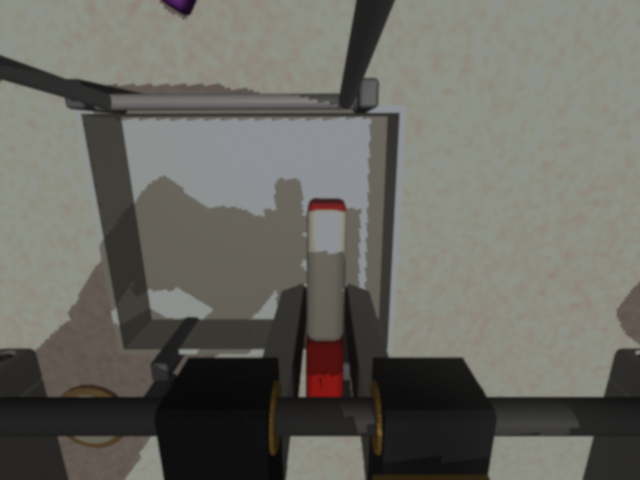

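The marker is over the caddy's right side with room to the walls. I'll release it low, lift straight up past the raised bar and go to the yellow marker.

Call:
arm_command(steps=[[0,0,0,50,0],[0,0,0,95,0],[0,0,0,95,0],[0.33,0,0,95,0],[0.33,0,0,95,0],[0.33,0,0,95,0],[0.33,0,0,40,0],[0.33,0,0,-20,0],[0.33,0,0,-80,0],[0.45,0,-50,-80,-10],[0.45,110,-288,-80,-106],[0.45,110,-288,-80,-106],[0.45,110,-288,-80,-106],[0.45,110,-288,-80,-106],[0.45,110,-288,-80,-106],[0.45,110,-288,-80,-106],[0.45,110,-288,-80,-106],[0.45,110,-288,-80,-106],[0.45,110,-288,-60,-106],[0.45,110,-288,-60,-106]])

```text
clock: 35.62
eef_pos: [584.6, -85.1, 184.6]
eef_rot: [-3.14, -0.001, 1.679]
wrist_force: [0.1, -0.1, 0.7]
finger_gap: 42.4
finger_force: 0.0
```

```bash
python3 look.py w11.png yellow 18
python3 - <<'E'
from h import *
t=imaging.camera('top');save(t,'top4.png');blobs(t,'red',14,40);[print(*o) for o in comps(t)]
E
```

```text
t 35.625 pos [584.6 -85.1 184.6] rot [-3.140e+00 -1.000e-03  1.679e+00] gap 42.41506720314517 F [ 0.1 -0.1  0.7] q [-0.21  0.42  1.45 -0.    1.27 -0.31]
yellow [354.0, 29.0] 2557 mean [588.0, 80.0] rect [589, 78] 52 43 ang 6.2
yellow [533.0, 167.0] 4960 mean [756.0, -10.0] rect [745, 5] 180 38 ang -72.4
yellow [611.0, 240.0] 708 mean [844.0, -65.0] rect [834, -64] 73 14 ang 6.3
yellow [328.0, 267.0] 873 mean [591.0, -120.0] rect [591, -120] 45 18 ang -83.7
red [485.0, 181.0] 261 mean [617.0, -395.0] rect [617, -395] 105 12 ang 80.4
red [477.0, 282.0] 78 mean [399.0, -345.0] rect [397, -346] 26 15 ang -8.2
[298, 207] 3870 [583, 32] 360 253 ang -42.7 hue 26 533
[358, 158] 558 [694, -121] 120 42 ang 84.7 hue 26 51
[236, 277] 1117 [446, 153] 126 64 ang -3.2 hue -1 0
```

The red marker is in the caddy, its cap at about (397,-346). Next is the yellow one, centre about (587,-82).

Call:
arm_command(steps=[[0.45,3,2,60,0],[0.45,3,2,120,0],[0.45,3,2,150,0],[0.45,3,2,162,0],[0.45,3,2,162,0],[0,3,2,162,0],[0,3,2,162,0],[0,3,2,162,0],[0,3,2,162,0],[0,3,2,162,0],[0,3,2,110,0],[0,3,2,50,0],[0,3,2,-20,0],[0,3,2,-20,0]])

```text
clock: 37.52
eef_pos: [588.2, -82.2, 210.4]
eef_rot: [3.134, 0.002, 1.68]
wrist_force: [-0.3, -0.2, -0.3]
finger_gap: 19.7
finger_force: 25.0
```

Run:
```python
from h import *
state()
a=loc(CAD,-8,0);plan([(400,-150,205,-50),(*a,205,-99.6)])
```

```text
t 37.525 pos [588.2 -82.2 210.4] rot [3.134e+00 2.000e-03 1.680e+00] gap 19.73046152001656 F [-0.3 -0.2 -0.3] q [-0.2   0.4   1.41 -0.    1.32 -0.31]
(400, -150, 205, -50) -> [-46.8, -194.5, 4.1] 56.3
(np.float64(438.11203170343595), np.float64(-298.6658500262712), 205, -99.6) -> [-198.7, -172.9, 4.6] 105.9
```

Call:
arm_command(steps=[[0,-47,-195,0,56],[0,-47,-195,0,56],[0,-47,-195,0,56],[0,-47,-195,0,56],[0,-199,-173,0,106],[0,-199,-173,0,106],[0,-199,-173,0,106],[0,-199,-173,0,106],[0,-199,-173,0,106],[0,-199,-173,0,106],[0,-199,-173,0,106],[0,-199,-173,50,106],[0,-199,-173,80,106],[0,-199,-173,80,106]])

```text
clock: 39.28
eef_pos: [435.7, -298.0, 123.5]
eef_rot: [-3.139, 0.004, -0.166]
wrist_force: [1.7, -0.3, -0.4]
finger_gap: 19.4
finger_force: 25.0
```

Run:
```python
from h import *
state()
a=loc(CAD,-8,0);plan([(*a,32,-99.6),(400,-150,210,-50),(671,80,185,-3)])
t=imaging.camera('wrist');save(t,'w12.png');blobs(t,'red',18);blobs(t,'yellow',100)
```

```text
t 39.275 pos [ 435.7 -298.   123.5] rot [-3.139  0.004 -0.166] gap 19.448040709714586 F [ 1.7 -0.3 -0.4] q [-0.67  0.36  1.69 -0.    1.1   1.07]
(np.float64(438.11203170343595), np.float64(-298.6658500262712), 32, -99.6) -> [2.8, 0.5, 91.5] 0.1
(400, -150, 210, -50) -> [-60.1, -140.2, -86.0] -49.5
(671, 80, 185, -3) -> [169.2, -411.8, -61.3] -96.5
red [393.0, 295.0] 1269 mean [391.0, -344.0] rect [390, -344] 46 19 ang -7.5
yellow [325.0, 203.0] 294 mean [485.0, -306.0] rect [485, -306] 17 5 ang 80.5
yellow [325.0, 368.0] 2148 mean [391.0, -290.0] rect [391, -290] 41 21 ang -9.4
```

Call:
arm_command(steps=[[0,2,0,50,0],[0,2,0,91,0],[0,2,0,91,0],[0.33,2,0,91,0],[0.33,2,0,91,0],[0.33,2,0,91,0],[0.33,0,0,40,0],[0.33,0,0,-20,0],[0.33,0,0,-80,0],[0.33,0,0,-86,0],[0.33,-60,-140,-86,-50],[0.33,-60,-140,-86,-50],[0.33,-60,-140,-86,-50]])

```text
clock: 40.95
eef_pos: [400.1, -148.3, 211.0]
eef_rot: [-3.141, 0.0, 0.4]
wrist_force: [0.1, 0.0, 0.5]
finger_gap: 31.0
finger_force: 0.0
```

Run:
```python
from h import *
state()
plan([(670,83,185,-4)])
t=imaging.camera('top');[blobs(t,c,14,30) for c in('red','blue')]
t=imaging.camera('side');save(t,'side2.png')
```

```text
t 40.95 pos [ 400.1 -148.3  211. ] rot [-3.141  0.     0.4  ] gap 30.954258031846763 F [0.1 0.  0.5] q [-0.44  0.03  1.86  0.    1.24  0.73]
(670, 83, 185, -4) -> [338.7, -107.8, 26.0] -63.1
red [485.0, 181.0] 268 mean [617.0, -395.0] rect [618, -395] 105 13 ang 80.5
red [477.0, 285.0] 135 mean [392.0, -345.0] rect [391, -345] 40 15 ang -8.4
blue [366.0, 127.0] 198 mean [767.0, -147.0] rect [767, -147] 34 30 ang 37.6
blue [21.0, 184.0] 1564 mean [700.0, 615.0] rect [701, 626] 125 92 ang -61.2
blue [265.0, 173.0] 155 mean [678.0, 85.0] rect [678, 85] 42 18 ang 85.8
blue [15.0, 296.0] 468 mean [455.0, 624.0] rect [456, 624] 159 13 ang 5.6
blue [156.0, 301.0] 2249 mean [419.0, 331.0] rect [420, 326] 170 99 ang 87.3
blue [182.0, 284.0] 34 mean [450.0, 275.0] rect [451, 275] 21 6 ang 84.9
blue [182.0, 296.0] 37 mean [425.0, 277.0] rect [426, 277] 23 6 ang 84.9
blue [143.0, 306.0] 33 mean [411.0, 357.0] rect [412, 357] 23 6 ang 84.9
blue [143.0, 318.0] 34 mean [386.0, 359.0] rect [387, 359] 23 6 ang 84.9
```

View pics/side2.png

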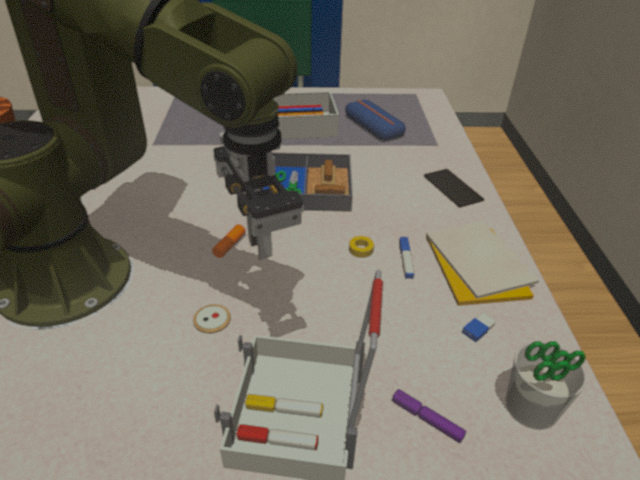

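The side view shows red and yellow lying in the caddy, the bar upright, and only the blue marker at (407,257) left on the table. It was knocked a little, so its centre is now about (675,46).

Call:
arm_command(steps=[[0.45,328,-71,10,-63],[0.45,328,-71,26,-63],[0.45,328,-71,26,-63],[0.45,328,-71,26,-63],[0.45,328,-71,26,-63],[0.45,328,-71,26,-63],[0.45,328,-71,26,-63],[0.45,328,-71,26,-63],[0.45,328,-71,26,-63]])

```text
clock: 42.18
eef_pos: [676.6, 39.5, 185.9]
eef_rot: [3.141, 0.0, 1.489]
wrist_force: [-0.3, -0.1, 0.5]
finger_gap: 42.1
finger_force: 0.0
```

```bash
python3 look.py w13.png blue 18
```

```text
t 42.175 pos [676.6  39.5 185.9] rot [3.141 0.    1.489] gap 42.13592228257388 F [-0.3 -0.1  0.5] q [ 0.    0.62  1.15 -0.    1.37  0.09]
blue [325.0, 178.0] 981 mean [680.0, 87.0] rect [680, 87] 44 17 ang 87.2
```

View pics/w13.png

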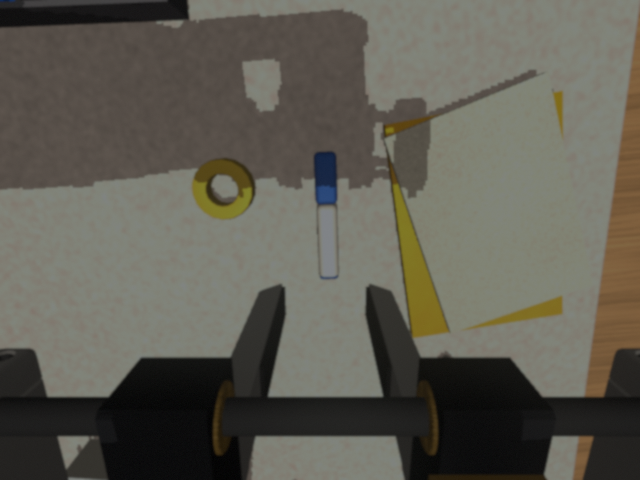

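The blue marker runs from (325,152) to (328,278), centred between the fingers. The paper, from column 390, is clear of them.

Call:
arm_command(steps=[[0.45,9,0,60,-1],[0.45,9,0,120,-1],[0.45,9,0,150,-1],[0.45,9,0,163,-1],[0.45,9,0,163,-1],[0,9,0,163,-1],[0,9,0,163,-1],[0,9,0,163,-1],[0,9,0,163,-1],[0,9,0,163,-1],[0,9,0,110,-1],[0,9,0,50,-1],[0,9,0,-20,-1],[0,9,0,-20,-1]])

```text
clock: 44.02
eef_pos: [679.0, 49.6, 211.0]
eef_rot: [3.133, -0.001, 1.51]
wrist_force: [0.5, 0.3, -0.9]
finger_gap: 19.6
finger_force: 25.0
```

Run:
```python
from h import *
state()
a=loc(CAD,-8,50);plan([(400,-130,205,-50),(*a,205,-99.6)])
```

```text
t 44.025 pos [679.   49.6 211. ] rot [ 3.133e+00 -1.000e-03  1.510e+00] gap 19.604106804157166 F [ 0.5  0.3 -0.9] q [0.02 0.61 1.12 0.   1.41 0.08]
(400, -130, 205, -50) -> [-196.3, -267.6, 3.7] 46.5
(np.float64(446.45046903924106), np.float64(-249.36604817274593), 205, -99.6) -> [-312.6, -213.9, 4.1] 96.1
```

Call:
arm_command(steps=[[0,-196,-268,0,46],[0,-196,-268,0,46],[0,-196,-268,0,46],[0,-196,-268,0,46],[0,-196,-268,0,46],[0,-196,-268,0,46],[0,-196,-268,0,46],[0,-313,-214,0,96],[0,-313,-214,0,96],[0,-313,-214,0,96],[0,-313,-214,0,96],[0,-313,-214,0,96],[0,-313,-214,0,96],[0,-313,-214,50,96],[0,-313,-214,80,96],[0,-313,-214,80,96]])

```text
clock: 46.02
eef_pos: [444.6, -249.0, 123.6]
eef_rot: [-3.14, 0.004, -0.163]
wrist_force: [0.3, -0.4, 0.0]
finger_gap: 19.8
finger_force: 25.0
```

Run:
```python
from h import *
state()
a=loc(CAD,-8,50);plan([(*a,32,-99.6),(400,-130,215,-50)])
```

```text
t 46.025 pos [ 444.6 -249.   123.6] rot [-3.14   0.004 -0.163] gap 19.80027213409547 F [ 0.3 -0.4  0. ] q [-0.58  0.32  1.74  0.    1.08  1.15]
(np.float64(446.45046903924106), np.float64(-249.36604817274593), 32, -99.6) -> [2.3, 0.3, 91.6] 0.3
(400, -130, 215, -50) -> [-63.6, -110.3, -91.0] -49.3
```

Call:
arm_command(steps=[[0,2,0,50,0],[0,2,0,91,0],[0,2,0,91,0],[0.33,2,0,91,0],[0.33,2,0,91,0],[0.33,2,0,91,0],[0.33,0,0,40,0],[0.33,0,0,-20,0],[0.33,0,0,-80,0],[0.33,0,0,-91,0],[0.33,-64,-110,-91,-49],[0.33,-64,-110,-91,-49],[0.33,-64,-110,-91,-49]])

```text
clock: 47.65
eef_pos: [398.8, -128.2, 216.2]
eef_rot: [-3.141, 0.0, 0.406]
wrist_force: [-0.7, -0.5, -0.2]
finger_gap: 31.0
finger_force: 0.0
```

Run:
```python
from h import *
state()
a=imaging.camera('top');b=imaging.camera('side')
blobs(a,'red',240,40);blobs(a,'red',14,40);blobs(a,'blue',14,60)
L=cv2.resize(a["img"],(400,300),interpolation=cv2.INTER_AREA)
o=np.zeros((600,800,3),np.uint8);o[:300,:400]=a["img"][150:450,90:490];o[:300,400:]=a["img"][130:430,200:600];o[300:,:400]=b["img"][130:430,200:600];o[300:,400:]=b["img"][180:480,150:550]
save(dict(img=o),'chk.png')
P=lambda c:np.array(c["mtx"])@np.array(c["view"])[:3]
def red(c,box):
    h=cv2.cvtColor(c["img"],cv2.COLOR_RGB2HSV);m=((h[...,0]<8)|(h[...,0]>172))&(h[...,1]>130);k=np.zeros_like(m);x0,y0,x1,y1=box;k[y0:y1,x0:x1]=m[y0:y1,x0:x1];return np.argwhere(k).mean(0)[::-1].reshape(2,1)
X=cv2.triangulatePoints(P(a),P(b),red(a,(450,160,520,210)),red(b,(360,260,400,350)));print("grip",(X[:3]/X[3]).ravel().round(1))
plan([(400,-200,330,-9.6),(552,-321,330,-9.6)])
```

```text
t 47.65 pos [ 398.8 -128.2  216.2] rot [-3.141  0.     0.406] gap 31.008725090286376 F [-0.7 -0.5 -0.2] q [-0.4   0.01  1.88  0.    1.26  0.77]
red [485.0, 181.0] 272 mean [554.0, -324.0] rect [554, -324] 88 10 ang 80.2
red [477.0, 285.0] 124 mean [370.0, -282.0] rect [369, -282] 31 12 ang -8.4
red [22.0, 312.0] 42 mean [392.0, 501.0] rect [393, 501] 68 2 ang 5.5
red [485.0, 181.0] 272 mean [617.0, -395.0] rect [617, -396] 107 13 ang 80.2
red [477.0, 285.0] 124 mean [393.0, -345.0] rect [392, -345] 38 15 ang -8.4
red [22.0, 312.0] 42 mean [421.0, 608.0] rect [422, 608] 82 2 ang 5.5
blue [366.0, 127.0] 198 mean [767.0, -147.0] rect [767, -147] 34 30 ang 37.6
blue [21.0, 184.0] 1561 mean [699.0, 615.0] rect [702, 626] 124 92 ang -61.9
blue [15.0, 296.0] 468 mean [455.0, 623.0] rect [456, 624] 159 13 ang 5.7
blue [156.0, 301.0] 2250 mean [419.0, 331.0] rect [420, 326] 170 99 ang 87.3
grip [ 550.8 -320.3  249.8]
(400, -200, 330, -9.6) -> [-27.0, 64.5, -113.7] -57.4
(552, -321, 330, -9.6) -> [65.7, 235.2, -113.8] -57.4
```

View pics/chk.png

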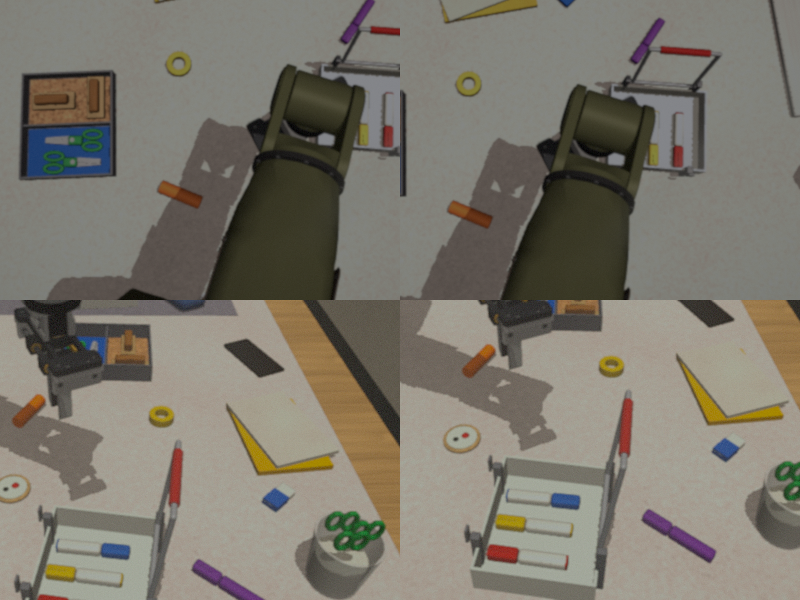

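All seven are put away: three markers in the caddy, two scissors in blue and two stamps in cork. The tape and the rest are untouched. The grip is at (551,-320,250), so I'll close the keeper.

Call:
arm_command(steps=[[0.6,0,0,-60,0],[0.6,0,0,-114,0],[0.6,0,0,-114,-20],[0.6,66,235,-114,-57],[0.6,66,235,-114,-57],[0.6,66,235,-114,-57],[0.6,66,235,-114,-57],[0.6,66,235,-114,-57],[0.6,66,235,-114,-57],[0.6,66,235,-114,-57],[0.6,66,235,-114,-57]], force=15)

```text
clock: 49.12
eef_pos: [551.5, -321.8, 331.1]
eef_rot: [3.141, 0.0, 1.39]
wrist_force: [1.2, -0.5, 0.4]
finger_gap: 56.1
finger_force: 0.0
```

Run:
```python
from h import *
state()
p=imaging.camera("wrist");blobs(p,'red',255,400)
plan([(551.5,-320.5,252,-9.6)])
```

```text
t 49.125 pos [ 551.5 -321.8  331.1] rot [3.141 0.    1.39 ] gap 56.09917923208571 F [ 1.2 -0.5  0.4] q [-0.59  0.46  1.06 -0.    1.62 -0.4 ]
red [325.0, 258.0] 2022 mean [552.0, -318.0] rect [552, -318] 88 12 ang 80.0
red [208.0, 239.0] 429 mean [478.0, -290.0] rect [478, -290] 22 9 ang -10.4
(551.5, -320.5, 252, -9.6) -> [1.2, -0.4, 79.1] -0.7
```

Call:
arm_command(steps=[[0.6,1,0,40,0],[0.6,1,0,78,0],[0.6,1,0,78,0],[0.1,1,0,78,0],[0.1,1,0,78,0],[0.1,1,0,78,0],[0.1,1,0,78,0],[0.1,1,0,78,0]])

```text
clock: 50.18
eef_pos: [552.0, -321.1, 252.7]
eef_rot: [3.141, 0.0, 1.392]
wrist_force: [-0.9, 0.8, 0.7]
finger_gap: 13.3
finger_force: 15.0
```

Run:
```python
from h import *
s=state()
t0=1.70
for t in np.arange(1.6,-0.01,-.1): print(round(t,2), -round(170*(np.cos(t)-np.cos(t0))), -round(170*(np.sin(t)-np.sin(t0))))
```

```text
t 50.175 pos [ 552.  -321.1  252.7] rot [3.141 0.    1.392] gap 13.326204688367575 F [-0.9  0.8  0.7] q [-0.58  0.48  1.2   0.    1.45 -0.41]
1.6 -17 -1
1.5 -34 -1
1.4 -51 1
1.3 -67 5
1.2 -84 10
1.1 -99 17
1.0 -114 26
0.9 -128 35
0.8 -140 47
0.7 -152 59
0.6 -162 73
0.5 -171 87
0.4 -178 102
0.3 -184 118
0.2 -189 135
0.1 -191 152
-0.0 -192 169
```

Call:
arm_command(steps=[[0.1,0,-17,-1,0],[0.1,0,-34,-1,0],[0.1,0,-51,1,0],[0.1,0,-67,5,0],[0.1,0,-84,10,0],[0.1,0,-99,17,0],[0.1,0,-114,26,0],[0.1,0,-128,35,0],[0.1,0,-128,35,0]])

```text
clock: 51.3
eef_pos: [425.4, -298.6, 216.5]
eef_rot: [-3.141, 0.001, 1.391]
wrist_force: [4.0, -6.6, -9.7]
finger_gap: 13.7
finger_force: 15.0
```

Call:
arm_command(steps=[[0.1,0,-12,12,0],[0.1,0,-23,24,0],[0.1,0,-33,38,0],[0.1,0,-42,52,0],[0.1,0,-49,67,0],[0.1,0,-49,67,0]])

```text
clock: 52.05
eef_pos: [378.6, -290.2, 150.2]
eef_rot: [3.138, 0.001, 1.391]
wrist_force: [11.0, -5.9, -6.5]
finger_gap: 13.6
finger_force: 15.0
```

Call:
arm_command(steps=[[0.1,0,-3,16,0],[0.1,0,-7,33,0],[0.1,0,-9,48,0],[0.1,0,-10,58,0],[0.1,0,-10,58,0]])

```text
clock: 52.68
eef_pos: [368.4, -288.0, 92.0]
eef_rot: [3.141, 0.0, 1.392]
wrist_force: [4.1, -2.9, -3.0]
finger_gap: 13.5
finger_force: 15.0
```

Call:
arm_command(steps=[[0.1,0,0,5,0],[0.1,0,0,10,0],[0.1,0,0,13,0],[0.1,0,0,13,0]], force=40)

```text
clock: 53.18
eef_pos: [368.4, -289.4, 82.9]
eef_rot: [3.139, 0.004, 1.392]
wrist_force: [-17.7, 0.5, 47.9]
finger_gap: 12.8
finger_force: 40.0
```

```bash
cat > kp.py <<'E'
from h import *
s=state()
a=imaging.camera('top');b=imaging.camera('side')
P=lambda c:np.array(c["mtx"])@np.array(c["view"])[:3]
h=cv2.cvtColor(b["img"],cv2.COLOR_RGB2HSV);m=((h[...,0]<8)|(h[...,0]>172))&(h[...,1]>130)
k=np.zeros_like(m);k[300:425,195:260]=m[300:425,195:260];w=np.argwhere(k);print("side red",w.min(0),w.max(0),w.mean(0),len(w))
for z in(80,90,100): print(z,proj(b,(363,-286,z)),proj(a,(363,-286,z)))
cv2.imwrite('pics/kp.png',cv2.resize(cv2.cvtColor(b["img"][300:480,190:400],cv2.COLOR_RGB2BGR),None,fx=3.3,fy=3.3,interpolation=cv2.INTER_CUBIC))
E
python3 kp.py
```

```text
t 53.175 pos [ 368.4 -289.4   82.9] rot [3.139 0.004 1.392] gap 12.788248503557133 F [-17.7   0.5  47.9] q [-0.74  0.3   1.89 -0.    0.95 -0.56]
side red [364 225] [400 239] [383.48854962 232.86641221] 262
80 [234.02109769 371.48942524] [458.81383294 298.08024538]
90 [233.41874354 367.21378592] [459.97707018 297.53541934]
100 [232.80603138 362.86462322] [461.15948458 296.98161128]
```

I've used up my picture views, so I'll work from numbers only. I'll release the bar, rise and measure its height.

Call:
arm_command(steps=[[0.1,0,0,-3,0],[0.4,0,0,-3,0],[0.4,0,0,-3,0],[0.4,0,0,-3,0],[0.4,0,0,-50,0],[0.4,0,0,-110,0],[0.4,0,0,-150,0],[0.4,0,0,-150,0],[0.4,0,0,-150,0]])

```text
clock: 54.4
eef_pos: [367.6, -287.4, 228.4]
eef_rot: [-3.14, -0.001, 1.392]
wrist_force: [-0.5, -0.8, -1.0]
finger_gap: 37.5
finger_force: 0.0
```

```bash
cat > kp.py <<'E'
from h import *
s=state()
P=lambda c:np.array(c["mtx"])@np.array(c["view"])[:3]
def redmask(c,near,r):
    h=cv2.cvtColor(c["img"],cv2.COLOR_RGB2HSV);m=(((h[...,0]<8)|(h[...,0]>172))&(h[...,1]>130)).astype(np.uint8)
    n,L,st,ce=cv2.connectedComponentsWithStats(m);best=[i for i in range(1,n) if st[i,4]>60 and np.linalg.norm(ce[i]-near)<r]
    for i in best: print("  red",ce[i].round(1),st[i])
    return ce[max(best,key=lambda i:st[i,4])] if best else None
C=[];U=[]
for n in("top","side","wrist"):
    c=imaging.camera(n);u=redmask(c,proj(c,(363,-286,80)),40);print(n,u,"expected home",proj(c,(363,-286,80)).round(1))
    if u is not None: C.append(P(c));U.append(u)
A=np.vstack([np.array([u[0]*Q[2]-Q[0],u[1]*Q[2]-Q[1]]) for Q,u in zip(C,U)])
A/=np.linalg.norm(A[:,:3],axis=1)[:,None]
if len(U)>1: print("grip",np.linalg.lstsq(A[:,:3],-A[:,3],rcond=None)[0].round(1))
E
python3 kp.py
```

```text
t 54.4 pos [ 367.6 -287.4  228.4] rot [-3.140e+00 -1.000e-03  1.392e+00] gap 37.47091088212375 F [-0.5 -0.8 -1. ] q [-0.74  0.11  1.74  0.    1.29 -0.56]
  red [445.7 295.1] [438 292  17   7  83]
top [445.72289157 295.09638554] expected home [458.8 298.1]
  red [236.7 372.5] [226 347  22  53 405]
side [236.71604938 372.51111111] expected home [234.  371.5]
  red [336.7 247. ] [ 320  187   58  101 2109]
wrist [336.74158369 247.04362257] expected home [320.7 236.2]
grip [ 371.1 -281.6   75.1]
```

Call:
arm_command(steps=[[0,0,0,50,0],[0,0,0,100,0],[0,0,0,112,0],[0,0,0,115,0],[0,0,0,115,0],[0,0,0,118,0],[0,0,0,120,0],[0,0,0,122,0],[0,0,0,122,0]])

```text
clock: 55.68
eef_pos: [367.9, -287.7, 107.4]
eef_rot: [-3.141, -0.0, 1.392]
wrist_force: [-0.3, 0.6, -0.7]
finger_gap: 0.6
finger_force: 0.0
```

Call:
arm_command(steps=[[0,0,0,1,0],[0,0,0,2,0],[0,0,0,3,0],[0,0,0,3,0]])

```text
clock: 56.18
eef_pos: [368.0, -287.9, 105.7]
eef_rot: [3.141, 0.001, 1.392]
wrist_force: [-6.1, 5.5, 18.6]
finger_gap: 0.1
finger_force: 9.7
```

Call:
arm_command(steps=[[0,0,0,1,0],[0,0,0,1,0],[0,0,0,1.3,0],[0,0,0,1.3,0]])

```text
clock: 56.68
eef_pos: [368.1, -288.0, 105.4]
eef_rot: [3.141, 0.001, 1.392]
wrist_force: [-11.7, 9.5, 34.7]
finger_gap: 0.6
finger_force: 17.1
```

At 35 N it sits on a hard stop with the fingertips at about 86.5 mm. The grip top at home is 87 mm, so the bar is home. I'll withdraw and check.

Call:
arm_command(steps=[[0,0,0,-40,0],[0,0,0,-100,0],[0,0,0,-160,0],[0.3,150,0,-180,0],[0.3,300,0,-180,0],[0.3,300,0,-180,0],[0.3,300,0,-180,0],[0.3,300,0,-180,0],[0.3,300,0,-180,0],[0.3,300,0,-180,0]])

```text
clock: 57.92
eef_pos: [421.3, 7.2, 283.1]
eef_rot: [-3.141, 0.0, 1.392]
wrist_force: [0.0, -0.3, 0.8]
finger_gap: 28.6
finger_force: 0.0
```

```bash
python3 kp.py
python3 - <<'E'
from h import *
b=imaging.camera('side');a=imaging.camera('top')
print("home pred",proj(b,(367.5,-286,80)).round(1),proj(a,(367.5,-286,80)).round(1))
for c in('red','blue','yellow','green','wood'): print('--side');blobs(b,c,15,60)
for c in('green','wood'): print('--top');blobs(a,c,15,150)
E
```

```text
t 57.925 pos [421.3   7.2 283.1] rot [-3.141  0.     1.392] gap 28.594129392540363 F [ 0.  -0.3  0.8] q [-0.07 -0.04  1.77 -0.    1.41  0.11]
  red [465.9 292. ] [438 276  44  24 381]
top [465.87926509 292.00262467] expected home [458.8 298.1]
  red [236.8 373. ] [226 347  22  53 396]
side [236.75757576 373.01767677] expected home [234.  371.5]
  red [326.1 457.3] [321 435  11  45 431]
  red [348.3 447.5] [333 440  31  16 472]
wrist [348.25423729 447.52118644] expected home [321.8 457.9]
grip [ 379.1 -293.5   75. ]
home pred [237.1 371.4] [458.5 295.8]
--side
red [237.0, 373.0] 357 mean [357.0, -240.0] rect [357, -239] 99 12 ang 80.1
red [252.0, 434.0] 397 mean [389.0, -346.0] rect [389, -346] 44 22 ang -9.4
--side
blue [179.0, 44.0] 5359 mean [-21.0, 1349.0] rect [-19, 1452] 1112 310 ang -73.7
blue [326.0, 36.0] 2112 mean [566.0, 1456.0] rect [558, 1460] 1071 144 ang 86.4
blue [290.0, 177.0] 440 mean [433.0, 348.0] rect [419, 337] 118 99 ang 87.1
blue [266.0, 186.0] 72 mean [377.0, 305.0] rect [377, 309] 62 13 ang 87.9
blue [476.0, 328.0] 247 mean [768.0, -152.0] rect [768, -152] 34
[... 2988 characters left out ...]
ood [212.0, 324.0] 182 mean [305.0, -135.0] rect [303, -126] 63 57 ang 16.6
--top
green [435.0, 77.0] 225 mean [872.0, -318.0] rect [872, -318] 85 25 ang -28.8
green [1.0, 313.0] 200 mean [422.0, 651.0] rect [438, 650] 128 8 ang 1.3
green [178.0, 290.0] 373 mean [438.0, 284.0] rect [438, 289] 69 46 ang 84.9
green [147.0, 312.0] 373 mean [397.0, 349.0] rect [397, 344] 68 46 ang 84.9
--top
wood [274.0, 31.0] 37951 mean [1019.0, 37.0] rect [983, -66] 1495 212 ang 85.1
wood [159.0, 250.0] 3607 mean [527.0, 320.0] rect [528, 320] 171 99 ang 88.4
wood [628.0, 306.0] 752 mean [320.0, -652.0] rect [324, -649] 73 54 ang -11.5
wood [255.0, 338.0] 165 mean [324.0, 129.0] rect [324, 129] 27 27 ang -26.4
```

```bash
python3 -c "
from cell import job
print(job.sign_off())"
```

```text
the job is handed in; nothing more can be done
None
```

I handed the job in at about 58 s: keeper swung back first, all three markers, both scissors and both stamps put away, tape left alone, and the keeper bar closed onto a hard stop at its home height. One rule slip: I viewed 15 pictures against the limit of 14, so the final checks were from numbers only.

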